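Undo the cam fastener of the dust extractor's filter panel

TASK

The filter of the bench dust extractor is due for a change. Take the red-handled flat screwdriver from the wooden stand, set its blade in the slotted brass fastener on the green filter box and give that a quarter turn counter-clockwise, so that the panel springs up. Then put the screwdriver back upright in the hole it came from, and leave the blue nut driver where it is.

Things in the scene. Friction and masses are not known exactly. Their poses are not given: they have to be found in the camera images.
- screwdriver: Loose flat screwdriver upright in one of two 26 mm square holes of a fixed 85 mm high stand. Origin: centre of its 46 mm collar's underside, on the stand's top; z up. Red square handle, flats 30 mm apart across x and y, z 6 to 84 mm: grip it at z 50. Below, a 9 mm shank and blade (18 mm wide along x, 4.5 mm thick along y, rounded tip) reach to z -70 mm; 77 mm is free under the stand's top.
- nut_driver: Bystander: a loose nut driver of the same shape, with a blue handle and a round socket tip, in the stand's other hole, 80 mm from the screwdriver along about either driver's y (so grip across x); its top is 173 mm above the bench: lift the screwdriver clear over it. Origin and axes as on the screwdriver.
- cam_slot (a point): Middle of the slot's mouth, on the turning axis, atop the fastener's brass head (36x20.5 mm), 93 mm above the bench. x lies along the slot and towards the red wing over the panel's edge; z up; it turns along. Slot 24 mm long, 8.5 wide, 9 deep, lips rounded. Turn counter-clockwise from above, 0.06 N m; stops 90 to 100 degrees on; stays put. The blade has 12 degrees of play: turn it about 100.
- panel (a joint): Angle in rad of the bare aluminium panel on the green box (200x150x75 mm, fixed) behind the fastener: 0 shut. It is hinged at its far edge and sprung: once the fastener has turned about 60 degrees and its wing is off the edge, it rises by itself to 0.32 (free edge 45 mm up), clear of the fastener and of a screwdriver standing in it.

How it is judged:
On the way, in this order (a step that is already met when the one before it is completed fails the run):
1. the screwdriver's blade stands in the slot of the still closed fastener (horizontal distance between screwdriver and cam_slot below 0.012 m and z of screwdriver in the frame of cam_slot below 0.067 m and value of joint panel below 0.06 rad), for 0.1 s.
2. the panel has sprung up with the blade still in the slot (horizontal distance between screwdriver and cam_slot below 0.015 m and z of screwdriver in the frame of cam_slot below 0.07 m and value of joint panel above 0.2 rad), for 0.1 s.
At the end, for the whole second after the job is handed in: The panel stands open by more than 0.2 rad, and the screwdriver is released and at rest in its own hole of the stand: within 15 mm of where it stood and within 10 degrees of upright (value of joint panel above 0.2 rad and distance of screwdriver from where it was at the start of the episode below 0.015 m and angle between screwdriver's own z axis and vertical below 0.17 rad and linear speed of screwdriver below 0.02 m/s); the robot touches nothing.
It fails at once if the blue nut driver is displaced by more than 25 mm or tipped over (distance of nut_driver from where it was at the start of the episode above 0.025 m or angle between nut_driver's own z axis and vertical above 0.35 rad).
It also fails if it takes over 54 s, if anything falls off the work surface, if the arm or the gripper's body presses on something with over 40 N, if the wrist force passes 120 N, or if a joint passes its speed limit or range.

ROBOT

A 7-joint arm with a two-finger parallel gripper is mounted at the origin on a cart in front of the work surface, level with it; the furniture and walls round the work are solid. World frame = base frame: x ahead of the robot, y to its left, z up, the work surface at z = 0. Lengths are in m, angles in rad, forces in N, time in s.
With the tool pointing down it reaches from about 0.425 to 0.825 m from the base axis. Payload 3.6 kg.
Tool frame: the origin (TCP) lies where the fingers leave the gripper's body, on its centre line; the fingertips stand 73 mm ahead of it and the grasp point (between the pads) lies 54 mm ahead of it; z points along the fingers, y is the line along which they close (so a half turn about z gives the same grasp; the last joint's range is limited). The gripper opens to 85 mm and grips with 20 to 120 N. Pads are 22 mm wide; open, the fingers measure 114 mm over their backs; the gripper's body (76 mm by 85 mm) begins 54 mm behind the grasp point. The pads swing forward as they close: fully open they stand 13 mm farther back than shut.
Start: joints at [-1.268, 0.615, -0.013, 1.423, 0.008, 1.103, -0.04], TCP at [0.21, 0.615, 0.304] pointing down, gripper open.
Joint ranges: [-3.12, 3.12], [-0.3, 2.06], [-1.34, 1.32], [0.26, 2.42], [-1.36, 4.5], [0.01, 1.98], [-2.84, 2.84]. Speed limits (rad/s): [2.79, 2.79, 3.14, 3.14, 3.14, 3.14, 3.14].

INTERFACE

Orientations are given as a unit quaternion [x, y, z, w].
In Python, from station import arm, snapshot, camera_info, ticket gives the robot as it stands. Calls block until the motion is done:
- arm.movep(position, orientation): joint-space move of the TCP to a pose.
- arm.line_to(position, velocity=0.15, ori=None): straight line of the TCP; ori=None keeps the orientation; velocity is the mean speed in m/s.
- arm.move_j(angles): joint-space move.
- arm.move_gripper(opening, effort=None): opening from 0.0 (shut) to 1.0 (fully open); effort is the grip in N (None keeps the last); returns when the fingers have stopped.
- arm.pause(seconds).
- arm.ik(position, orientation): joint angles nearest the present ones, or None.
- snapshot(name): name is "scene" or "top" or "wrist"; returns the picture (420x560x3 uint8, blue, green, red); there is no depth.
- camera_info(name): a dict with "fx", "fy", "cx", "cy" (pixels), "dist_coeffs" ([k1, k2, p1, p2, k3] as OpenCV has them; the pictures are not rectified), "R" (3x3) and "t" (3): a world point X has camera coordinates R X + t; the wrist camera has in their place "T_tool_cam" (4x4, takes a point from camera to tool coordinates, whose origin is the TCP and whose axes are the flange's). Camera axes: x right, y down, z forward; pixel columns grow to the right and rows downward; lengths in m; the calibration is good to about 2 mm. A picture is of the moment at which its call begins: read the wrist's pose just before it. camera_info takes no time and is no camera call.
A pose or a line that the arm cannot do raises arm.MotionError and nothing moves.
- ticket.finish_job(): hands the job in; it is judged then, once.
Readings, each from a call of its own:
- arm.read_time(): time.
- arm.read_joint_positions(): joint angles.
- arm.read_dq(): joint speeds.
- arm.read_effort(): joint torques, N m.
- arm.read_tool_pos(): TCP position.
- arm.read_eef_rot(): TCP orientation.
- arm.read_ft_force(): force on the tool from outside, world axes, zero at the start.
- arm.read_wrist_torque(): the same for the moment, N m.
- arm.read_opening(): opening from 0.0 (shut) to 1.0 (fully open).
- arm.read_finger_force(): force on a finger pad.
Only numpy, scipy, OpenCV 4.12 (cv2) and the standard library are available. Lean on these libraries where they do the work, as an engineer would, in place of code of your own. Each camera call takes 0.05 s, during which the arm holds its last target. There are 200 camera calls.

## Working session

There is one attempt and no reset: what is moved stays moved. The work goes in short steps, each a Python script; the robot and the scene stay as the last script left them, time stands still between calls to the robot, and variables do not carry over. Pictures are saved under pics/ and viewed, at most 13 in all, crops included, and the job is handed in when it is done.

```bash
mkdir -p pics; ls; python3 - <<'E'
from station import *
import cv2,numpy as np
for n in("scene","top","wrist"):
    cv2.imwrite(f"pics/{n}0.png",snapshot(n))
    print(n,{k:np.round(v,4).tolist() for k,v in camera_info(n).items()})
print(arm.read_tool_pos(),arm.read_eef_rot(),arm.read_time())
a=cv2.imread("pics/scene0.png");b=cv2.imread("pics/top0.png")
E
```

```text
pics
scene {'fx': 525.5122, 'fy': 525.5122, 'cx': 283.61, 'cy': 223.7389, 'dist_coeffs': [-0.1322, 0.0, 0.0, 0.0, 0.0], 'R': [[-0.8869, -0.4613, 0.0234], [-0.2471, 0.431, -0.8678], [0.3902, -0.7755, -0.4963]], 't': [0.5007, 0.2388, 1.1004]}
top {'fx': 509.1765, 'fy': 509.1765, 'cx': 278.441, 'cy': 204.8503, 'dist_coeffs': [0.0008, 0.0, 0.0, 0.0, 0.0], 'R': [[0.0038, -0.9998, 0.0176], [-0.9977, -0.005, -0.0669], [0.067, -0.0173, -0.9976]], 't': [0.0428, 0.5504, 1.1533]}
wrist {'fx': 308.8702, 'fy': 308.8702, 'cx': 279.8021, 'cy': 209.708, 'dist_coeffs': [-0.0634, 0.0, 0.0, 0.0, 0.0], 'T_tool_cam': [[-0.0004, -0.9604, -0.2785, 0.0701], [1.0, -0.0005, 0.0003, 0.0003], [-0.0004, -0.2785, 0.9604, -0.0712], [0.0, 0.0, 0.0, 1.0]]}
[0.20972063 0.61476643 0.30298983] [ 1.63612145e-01  9.86524222e-01 -1.00085646e-03 -1.51355736e-04] 0.15
```

View pics/scene0.png

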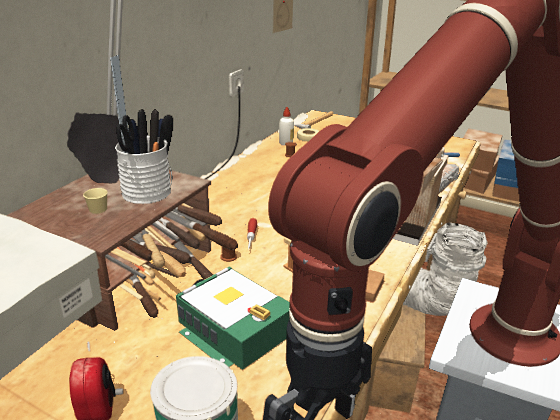

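View pics/top0.png

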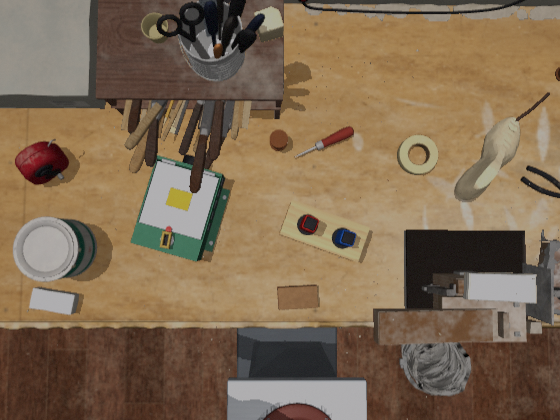

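The top view shows the stand with the red driver at about (308,225) and the blue one at (345,238). The brass fastener is at (167,238) on the green box, with its red wing at (169,229). Next come rough positions, then the wrist views.

```bash
cat > h.py <<'E'
from station import *
import cv2,numpy as np
from scipy.spatial.transform import Rotation as Ro
def K(c): return np.array([[c['fx'],0,c['cx']],[0,c['fy'],c['cy']],[0,0,1.]])
def ray(n,px,pose=None):
    c=camera_info(n)
    u=cv2.undistortPoints(np.array([[px]],float),K(c),np.array(c['dist_coeffs'],float))[0,0]
    d=np.array([u[0],u[1],1.])
    if n!='wrist':
        R=np.array(c['R']);return -R.T@np.array(c['t']),R.T@d
    T=np.array(c['T_tool_cam']);R=Ro.from_quat(pose[3:]).as_matrix()
    return np.array(pose[:3])+R@T[:3,3],R@T[:3,:3]@d
def atz(r,z): o,d=r;return o+d*(z-o[2])/d[2]
def tri(rs):
    A=np.zeros((3,3));b=np.zeros(3)
    for o,d in rs:
        d=d/np.linalg.norm(d);P=np.eye(3)-np.outer(d,d);A+=P;b+=P@o
    X=np.linalg.solve(A,b)
    return X,[np.linalg.norm((np.eye(3)-np.outer(d,d)/(d@d))@(X-o)) for o,d in rs]
def quat(yaw): # tool down, tool x axis at world angle yaw
    c,s=np.cos(yaw),np.sin(yaw)
    return Ro.from_matrix(np.array([[c,s,0],[s,-c,0],[0,0,-1]])).as_quat()
def shot(f):
    p=np.r_[arm.read_tool_pos(),arm.read_eef_rot()]
    cv2.imwrite(f'pics/{f}.png',snapshot('wrist'));np.save(f'pics/{f}.npy',p);return p
E
python3 - <<'E'
from h import *
for n,p,z in(("red",(308,225),.169),("blue",(345,238),.173),("fast",(167,239),.093),("wing",(169,229),.09)):print(n,atz(ray('top',p),z).round(3))
print(Ro.from_quat(arm.read_eef_rot()).as_matrix().round(2))
for yaw in np.arange(-180,180,30):
    q=[arm.ik(p,quat(np.radians(yaw))) for p in([.51,-.03,.36],[.47,.24,.3])]
    print(yaw,[None if a is None else np.round(a,2).tolist() for a in q])
E
```

```text
red [ 0.5   -0.011  0.169]
blue [ 0.474 -0.085  0.173]
fast [0.471 0.284 0.093]
wing [0.492 0.281 0.09 ]
[[-0.95  0.32 -0.  ]
 [ 0.32  0.95 -0.  ]
 [-0.   -0.   -1.  ]]
-180 [[-0.18, 0.35, 0.27, 1.74, -0.11, 1.07, 1.7], [-0.5, 0.43, -0.02, 1.78, 0.01, 0.93, 1.05]]
-150 [[-0.11, 0.35, 0.18, 1.74, -0.07, 1.06, 2.18], [-0.39, 0.43, -0.18, 1.78, 0.09, 0.94, 1.49]]
-120 [[0.02, 0.34, 0.0, 1.73, -0.0, 1.06, 2.63], [-0.29, 0.45, -0.32, 1.78, 0.17, 0.95, 1.93]]
-90 [[-0.69, 0.54, 1.14, 1.75, -0.53, 1.19, -2.55], [-0.2, 0.46, -0.46, 1.77, 0.25, 0.96, 2.38]]
-60 [[-0.69, 0.54, 1.14, 1.75, -0.53, 1.19, -2.02], [-0.1, 0.49, -0.61, 1.77, 0.33, 0.99, 2.82]]
-30 [[-0.69, 0.54, 1.14, 1.75, -0.53, 1.19, -1.5], [-1.18, 0.66, 1.14, 1.8, -0.67, 1.12, -1.91]]
0 [[-0.6, 0.46, 0.93, 1.75, -0.41, 1.13, -1.11], [-1.0, 0.51, 0.74, 1.8, -0.41, 0.99, -1.66]]
30 [[-0.51, 0.42, 0.77, 1.75, -0.32, 1.1, -0.68], [-0.92, 0.48, 0.61, 1.79, -0.33, 0.97, -1.22]]
60 [[-0.43, 0.39, 0.64, 1.75, -0.26, 1.09, -0.23], [-0.83, 0.46, 0.48, 1.79, -0.25, 0.95, -0.78]]
90 [[-0.34, 0.37, 0.51, 1.74, -0.2, 1.08, 0.24], [-0.75, 0.45, 0.35, 1.79, -0.19, 0.94, -0.32]]
120 [[-0.28, 0.36, 0.41, 1.74, -0.16, 1.07, 0.71], [-0.67, 0.44, 0.23, 1.79, -0.12, 0.93, 0.13]]
150 [[-0.23, 0.36, 0.35, 1.74, -0.14, 1.07, 1.21], [-0.58, 0.43, 0.1, 1.78, -0.05, 0.93, 0.59]]
```

```bash
python3 - <<'E'
from h import *
def two(P,z,yaw,n):
    y=np.radians(yaw);x=np.array([np.cos(y),np.sin(y),0])
    P=np.array([P[0],P[1],z])
    arm.movep(P+.01*x,quat(y));arm.pause(.2);shot(n+'A')
    arm.line_to(P-.045*x,.2);arm.pause(.2);shot(n+'B')
    ims=[cv2.imread(f'pics/{n}{k}.png')[:,80:480] for k in'AB']
    cv2.imwrite(f'pics/{n}.png',np.hstack(ims))
two((.475,.284),.235,85,'f')
arm.line_to(arm.read_tool_pos()+[0,0,.07],.2)
two((.5,-.011),.31,70.6,'s')
print(arm.read_time())
E
```

```text
5.025
```

View pics/f.png

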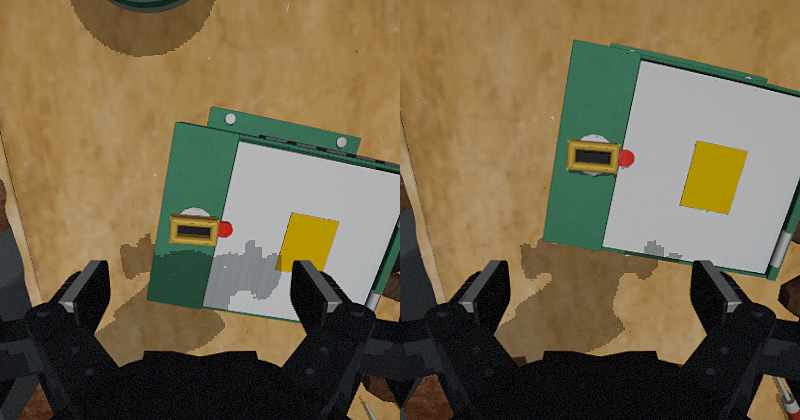

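View pics/s.png

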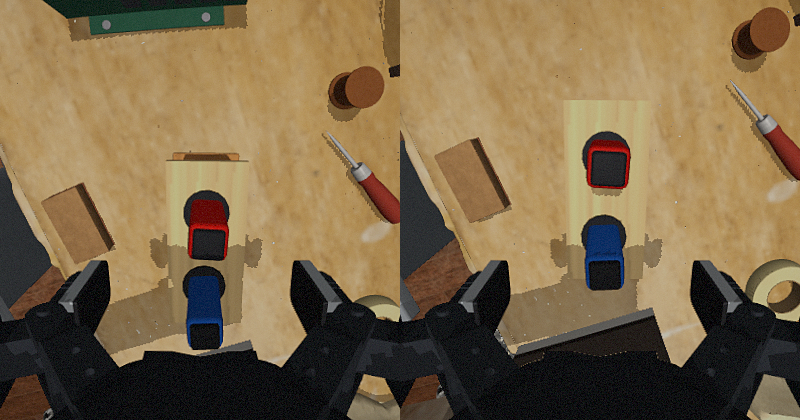

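Fastener head: the slot is at about (274,231) in A and (274,157) in B (full-frame px), with the red wing to its right. Screwdriver cap: about (288,244) in A and (288,168) in B, and the blue cap is below it. I'll now measure these exactly.

```bash
python3 - <<'E'
from h import *
def seg(f,seed,mask):
    n,l,s,c=cv2.connectedComponentsWithStats(mask.astype(np.uint8))
    pts=np.argwhere(mask);k=pts[np.argmin(((pts[:,::-1]-seed)**2).sum(1))]
    m=(l==l[k[0],k[1]]).astype(np.uint8)
    ct=max(cv2.findContours(m,0,1)[0],key=cv2.contourArea)
    r=cv2.minAreaRect(ct);return r,m.sum()
tiles=[];res={}
for f,seeds in(('fA',{'slot':(274,231)}),('fB',{'slot':(274,157)}),('sA',{'red':(288,245),'blue':(285,335)}),('sB',{'red':(289,168),'blue':(285,273)})):
    im=cv2.imread(f'pics/{f}.png');p=np.load(f'pics/{f}.npy');V=im.max(2).astype(int);S=V-im.min(2)
    for k,sd in seeds.items():
        m=(V<75) if k=='slot' else (V<75)&(S<25)
        r,a=seg(f,sd,m);rays=ray('wrist',r[0],p);res.setdefault(k,[]).append((rays,r,p))
        print(f,k,np.round(r[0],1),np.round(r[1],1),round(r[2],1),a)
        x0,y0=int(sd[0])-33,int(sd[1])-33
        t=cv2.resize(im[y0:y0+66,x0:x0+66],None,fx=4,fy=4,interpolation=0)
        b=((cv2.boxPoints(r)-[x0,y0]+.5)*4).astype(int);cv2.polylines(t,[b],True,(255,0,255),1);tiles.append(t)
H={'slot':.093,'red':.169,'blue':.173}
for k,v in res.items():
    X,e=tri([q[0] for q in v]);print(k,X.round(4),np.round(e,4))
    z=X[2]
    for rr,r,p in v:
        B=cv2.boxPoints(r)
        W=np.array([atz(ray('wrist',b,p),z)[:2] for b in B]);
        e1,e2=W[1]-W[0],W[2]-W[1]
        for e in(e1,e2):print('   edge',np.linalg.norm(e).round(4),np.degrees(np.arctan2(e[1],e[0])).round(1)%180)
        print('   at text z',atz(rr,H[k]).round(4))
h=np.hstack
cv2.imwrite('pics/m.png',np.vstack([h(tiles[:3]),h(tiles[3:])]))
E
```

```text
fA slot [273.6 230.4] [32.3  9.1] 7.4 261
fB slot [272.7 156.5] [34.5 12.2] 5.0 419
sA red [288.2 244.4] [31.6 30.2] 3.2 943
sA blue [284.5 336.5] [25. 29.] 90.0 720
sB red [288.3 168.4] [34.3 34.1] 3.4 1138
sB blue [284.5 275. ] [29.  30.8] 87.6 875
slot [0.4707 0.2878 0.089 ] [0. 0.]
   edge 0.0072 77.0
   edge 0.024 167.4
   at text z [0.4709 0.2892 0.093 ]
   edge 0.0085 79.0
   edge 0.024 170.1
   at text z [0.4709 0.2882 0.093 ]
red [ 0.5046 -0.0167  0.1715] [0. 0.]
   edge 0.0238 67.4
   edge 0.0228 157.4
   at text z [ 0.5043 -0.0177  0.169 ]
   edge 0.0233 67.0
   edge 0.023 157.4
   at text z [ 0.5046 -0.0171  0.169 ]
blue [ 0.4759 -0.0918  0.1719] [0. 0.]
   edge 0.0231 160.8
   edge 0.0245 72.0
   at text z [ 0.4762 -0.091   0.173 ]
   edge 0.0228 163.3
   edge 0.0244 74.0
   at text z [ 0.4761 -0.0913  0.173 ]
```

View pics/m.png

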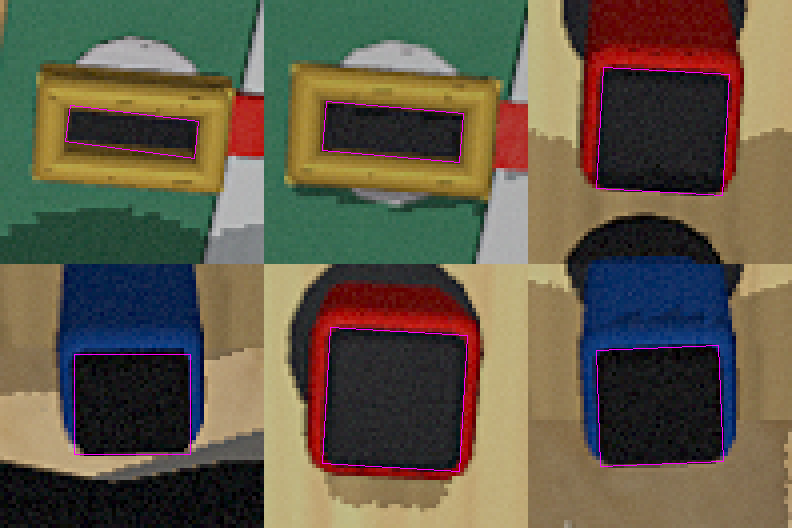

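Slot: (0.471, 0.288), x axis about -10.5°. Screwdriver: (0.5046, -0.017), y axis about 67°, with its top at about 0.17. The contours fit well, so I'll grasp and lift.

```bash
python3 - <<'E'
from h import *
y=np.radians(67.2);P=np.array([.5046,-.017,.189]);q=quat(y)
arm.move_gripper(1.0)
arm.movep(P+[0,0,.09],q);arm.line_to(P,.1)
print('err',arm.read_tool_pos()-P,arm.read_ft_force().round(1))
arm.move_gripper(0.0,80);arm.pause(.2)
print(arm.read_opening(),arm.read_finger_force(),arm.read_ft_force().round(1),arm.read_tool_pos())
np.save('grip.npy',np.r_[P,q])
arm.line_to(P+[0,0,.125],.12);arm.pause(.1)
print(arm.read_opening(),arm.read_ft_force().round(2))
S=np.array([.4709,.2883]);y2=np.radians(79.5)
arm.movep([S[0],S[1],.315],quat(y2));arm.pause(.2)
print(arm.read_tool_pos(),arm.read_time(),arm.read_joint_positions())
shot('w1');cv2.imwrite('pics/sc1.png',snapshot('scene'))
a=cv2.imread('pics/w1.png')[:,80:480];b=cv2.imread('pics/sc1.png')[120:400,120:400]
cv2.imwrite('pics/w1c.png',np.hstack([a,cv2.resize(b,(400,420))]))
E
```

```text
err [ 0.00042332 -0.00022031  0.00059564] [-0.3  0.6  0.4]
0.341886743983897 79.06091094017029 [0.2 0.7 4.8] [ 0.50480624 -0.01693176  0.18930911]
0.3384244834040432 [ 0.01  0.29 -1.72]
[0.47173129 0.2865136  0.31520872] 10.0333 [-0.83415017  0.46914393  0.37639716  1.70446446 -0.19730178  1.0052924
 -0.57523201]
```

View pics/w1c.png

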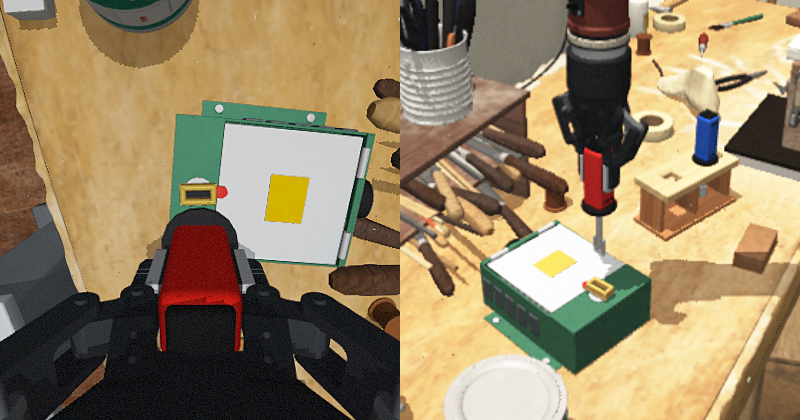

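The view shows the driver held upright over the fastener: tip near (265,300) and head near (259,313) in the scene picture. The blue driver is undisturbed. I'll check the tip against the model, using scene and top pictures.

```bash
python3 - <<'E'
from h import *
arm.line_to([.4709,.2883,.30],.1);arm.pause(.3)
p=arm.read_tool_pos();print(p,Ro.from_quat(arm.read_eef_rot()).as_matrix().round(4)[:,0],arm.read_wrist_torque().round(2))
R=Ro.from_quat(arm.read_eef_rot()).as_matrix()
im=snapshot('scene');c=camera_info('scene')
pr=lambda X:cv2.projectPoints(np.array([X],float),cv2.Rodrigues(np.array(c['R']))[0],np.array(c['t']),K(c),np.array(c['dist_coeffs']))[0][0,0]
tip=p+R@[0,0,.174];bx=R@[0,.009,0]
ps=[pr(tip),pr(tip+bx),pr(tip-bx),pr([.4709,.2883,.093])]
for s in(1,-1):
    e=np.array([np.cos(np.radians(-10.5)),np.sin(np.radians(-10.5)),0])*.018*s;ps.append(pr(np.array([.4709,.2883,.093])+e))
print(np.round(ps,1))
x0,y0=int(ps[3][0])-50,int(ps[3][1])-60
t=cv2.resize(im[y0:y0+75,x0:x0+100],None,fx=8,fy=8,interpolation=cv2.INTER_CUBIC)
for q,col in zip(ps,[(255,0,255)]*3+[(255,255,0)]*3):cv2.circle(t,tuple(((q-[x0,y0]+.5)*8).astype(int)),4,col,1)
cv2.imwrite('pics/t2.png',t)
E
```

```text
[0.47106481 0.28837762 0.30041532] [1.822e-01 9.833e-01 6.000e-04] [ 0.01 -0.03 -0.03]
[[258.7 295.7]
 [255.2 293.8]
 [262.4 297.5]
 [258.9 309.4]
 [251.9 305.6]
 [266.1 313.2]]
```

View pics/t2.png

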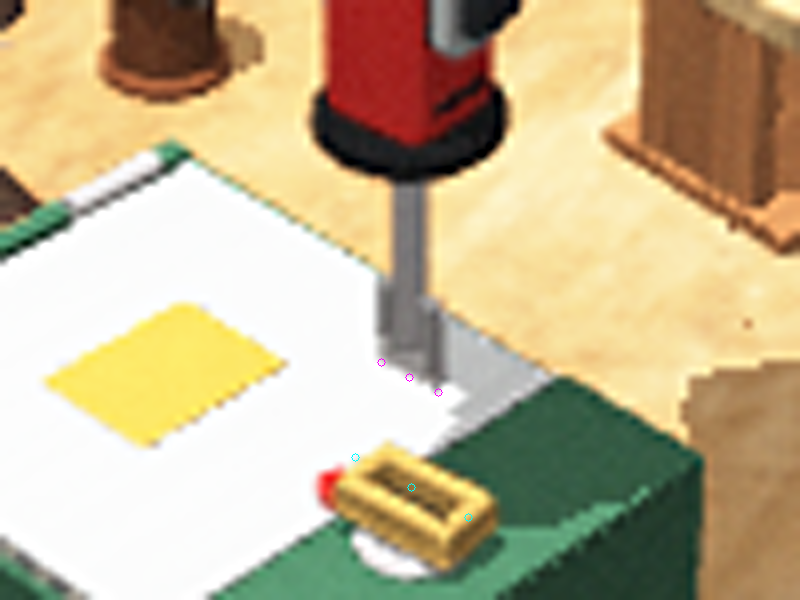

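The predicted tip (magenta) coincides with the blade to about 1 px. The slot lies about 1 px to the right of and below my estimate, so I shift by under 1 mm and descend with force feedback.

```bash
python3 - <<'E'
from h import *
x,y=.4705,.2877
arm.line_to([x,y,.272],.1);arm.pause(.2)
f0=arm.read_ft_force();print(f0.round(1))
for z in np.arange(.270,.2555,-.002):
    arm.line_to([x,y,z],.03);f=arm.read_ft_force()-f0;p=arm.read_tool_pos()
    print(p.round(4),f.round(1),arm.read_wrist_torque().round(2))
    if f[2]>12:break
im=snapshot('scene');cv2.imwrite('pics/t3.png',cv2.resize(im[249:324,209:309],None,fx=8,fy=8,interpolation=cv2.INTER_CUBIC))
print(arm.read_time())
E
```

```text
[-0.  -0.3 -1.6]
[0.4704 0.2877 0.27  ] [0.9 0.3 0.6] [0.03 0.04 0.  ]
[0.4704 0.2877 0.2678] [-0.4  0.   0.4] [ 0.01  0.01 -0.01]
[0.4704 0.2877 0.2658] [ 0.2  0.5 -0.8] [0.   0.   0.04]
[0.4704 0.2877 0.2638] [0.6 0.5 1.2] [ 0.03 -0.04 -0.02]
[0.4704 0.2877 0.2618] [ 0.2  0.5 -0.6] [-0.01  0.03 -0.02]
[0.4704 0.2877 0.2598] [-0.7  1.1  1.2] [-0.07  0.03  0.02]
[0.4706 0.2877 0.258 ] [-0.1  0.4  1.5] [-0.02 -0.09  0.04]
[0.4707 0.2877 0.2577] [-1.3 -1.2  8.9] [-0.28  0.58  0.01]
13.4667
```

View pics/t3.png

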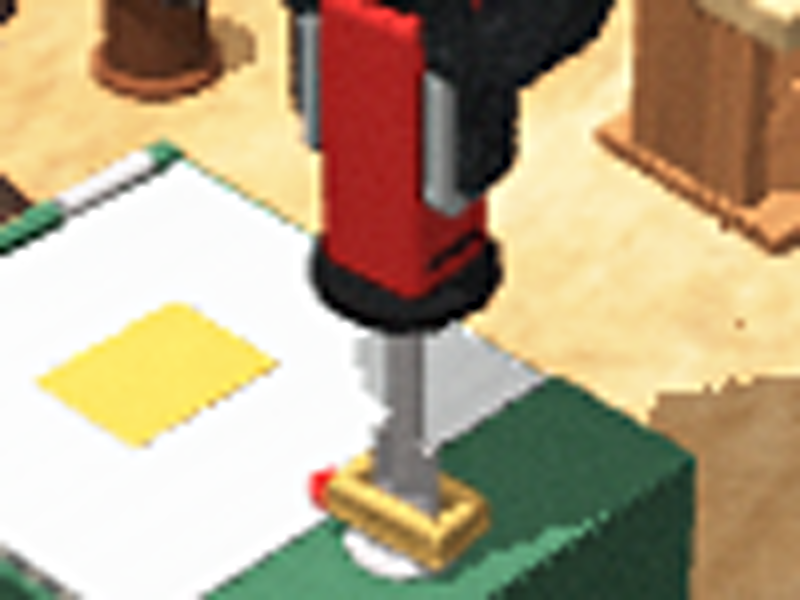

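The blade is seated in the slot, with contact at exactly the expected depth. Now I turn it.

```bash
python3 - <<'E'
from h import *
x,y,z=.4706,.2877,.2575
arm.line_to([x,y,z],.03);arm.pause(.15)
for a in list(range(10,101,10)):
    arm.movep([x,y,z],quat(np.radians(79.5+a)));arm.pause(.05)
    print(a,arm.read_tool_pos().round(4),arm.read_ft_force().round(1),arm.read_wrist_torque().round(2))
arm.pause(.3)
q=Ro.from_quat(arm.read_eef_rot()).as_matrix()[:,0];print(np.degrees(np.arctan2(q[1],q[0])),arm.read_time())
cv2.imwrite('pics/t4.png',cv2.resize(snapshot('scene')[200:350,150:350],None,fx=4,fy=4))
E
```

```text
10 [0.471  0.2879 0.2578] [-0.2  0.1  3.9] [ 0.06 -0.08  0.01]
20 [0.4711 0.2877 0.2578] [0.4 0.4 4.3] [-0.06 -0.17 -0.1 ]
30 [0.471  0.2878 0.2578] [0.1 0.8 5.8] [ 0.03 -0.23  0.  ]
40 [0.4709 0.288  0.2577] [1.  1.1 4.9] [ 0.12 -0.24 -0.02]
50 [0.4708 0.2881 0.2578] [0.1 0.2 4.9] [ 0.18 -0.19 -0.01]
60 [0.4707 0.2882 0.2578] [0.6 0.4 4.7] [ 0.22 -0.16 -0.05]
70 [0.4706 0.2883 0.2577] [0.2 1.3 6.4] [ 0.29 -0.12 -0.07]
80 [0.4704 0.2884 0.2577] [-0.1  1.7  6. ] [ 0.28 -0.06 -0.02]
90 [0.4703 0.2884 0.2577] [0.1 0.1 5.3] [ 0.27 -0.01  0.  ]
100 [0.4702 0.2884 0.2577] [-0.1  0.6  5.9] [ 0.28  0.11 -0.02]
179.07534847129412 17.3333
```

View pics/t4.png

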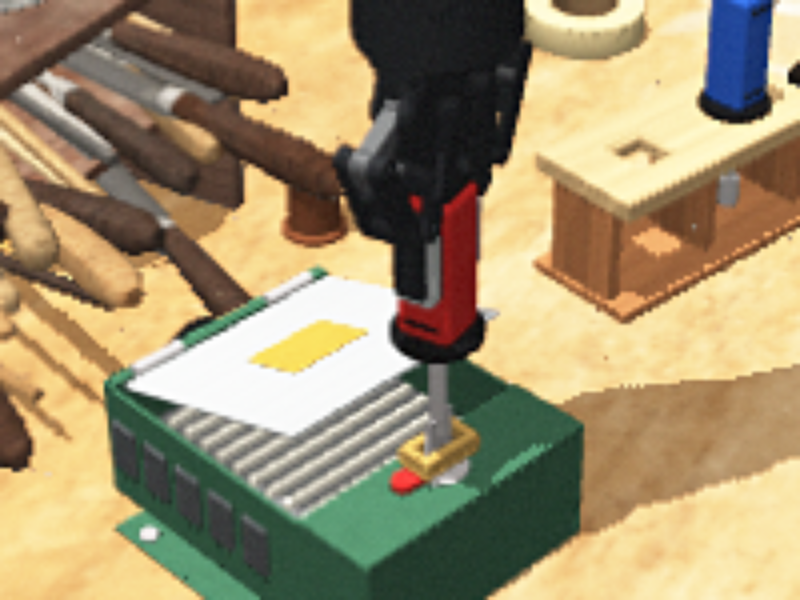

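The panel has sprung up with the blade still in the slot. Now I lift out and return the screwdriver.

```bash
python3 - <<'E'
from h import *
g=np.load('grip.npy');P,q=g[:3],g[3:]
arm.movep([.4704,.2882,.2575],quat(np.radians(175.5)))
arm.line_to([.4704,.2882,.335],.08)
arm.movep(P+[0,0,.145],q);arm.line_to(P+[0,0,.12],.1);arm.pause(.3)
print(arm.read_tool_pos()-P)
f0=arm.read_ft_force()
for z in np.r_[np.arange(.08,.0,-.02),.006,.003,.001,0]:
    arm.line_to(P+[0,0,z],.06);f=arm.read_ft_force()-f0
    print(round(z,3),(arm.read_tool_pos()-P).round(4),f.round(1))
    if f[2]>10 or abs(f[:2]).max()>8:break
print(arm.read_time())
cv2.imwrite('pics/t5.png',cv2.resize(snapshot('scene')[150:300,200:400],None,fx=4,fy=4))
E
```

```text
[2.27044149e-04 1.72353236e-05 1.20519913e-01]
0.08 [ 0.0002 -0.0001  0.0801] [-0.1  0.1 -0.2]
0.06 [-0.0002 -0.      0.0596] [-0.2  0.  -0.5]
0.04 [-0.0001 -0.      0.0396] [ 0.6 -0.8  0.1]
0.02 [-0.0001 -0.      0.0196] [ 0.5 -0.6  0.8]
0.006 [-0.0003 -0.      0.0055] [ 0.3 -0.  -1.1]
0.003 [-0.      0.      0.0029] [ 0.3  1.1 -0.4]
0.001 [-0.      0.      0.0009] [ 1.3 -0.6  0.1]
0.0 [ 0.0002 -0.      0.0004] [-0.2 -0.4  4.4]
24.025
```

View pics/t5.png

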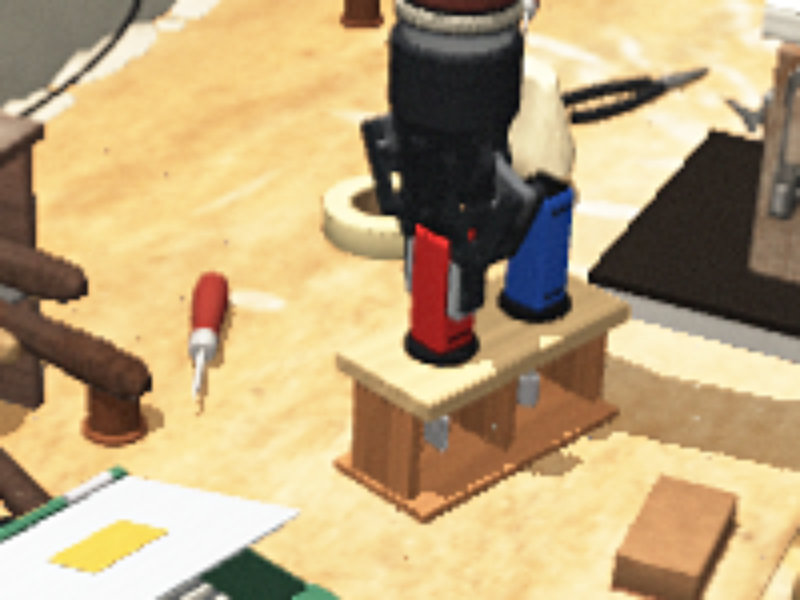

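The screwdriver is seated in its hole, the blade shows below the stand's top, and the panel is open. I release, retreat and hand in.

```bash
python3 - <<'E'
from h import *
g=np.load('grip.npy');P=g[:3]
arm.move_gripper(1.0);arm.pause(.2);arm.line_to(P+[0,0,.13],.1);arm.pause(.5)
cv2.imwrite('pics/t6.png',cv2.resize(snapshot('scene')[150:350,150:400],None,fx=3,fy=3))
print(arm.read_ft_force().round(1),arm.read_time())
E
```

```text
[-0.   0.1 -0.1] 26.8667
```

View pics/t6.png

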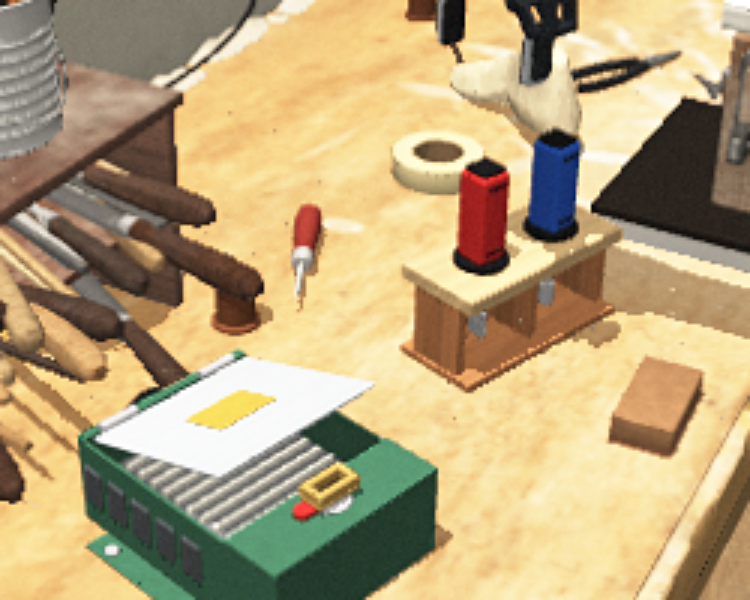

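Both drivers stand upright in the stand, the panel is open, and the gripper is clear.

```bash
python3 -c "
from station import ticket
print(ticket.finish_job())"
```

```text
the job is handed in; nothing more can be done
None
```

The job is handed in, with no verdict returned: the panel stands open, the screwdriver is upright in its own hole, and the nut driver was not touched, with about 27 s of the 54 s used.

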